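Lock the sprung belt-tension wheel of a lap grinder

TASK

Tension the belt of the lap grinder and lock it: take the square-headed locking pin from the rack, put it through the hole in the tension wheel and, with the pin, wind the wheel counter-clockwise (seen from above) against its spring. Close to the pointer, a little before it or past it, a hidden socket lies under the wheel: hold the wheel there, feel for the socket and let the pin drop until its collar lies on the wheel, then let go. Never force the pin, do not wind the wheel far past the pointer, and leave everything else where it is.

Things in the scene. Friction and masses are not known exactly. Their poses are not given: they have to be found in the camera images.
- machine: fixed green lap grinder. Origin on the table, straight below the axis of the tension wheel; z up. Deck 260 x 260 mm, 30 mm high, around the wheel; on its +y side stands the lap pan with the red-brown lap, 116 mm high at its knob, its axis 275 mm from the wheel's.
- drum_axis (a point): point on the wheel's axis at the flat top (z = 54 mm) of a fixed steel drum, 200 mm across, unseen under the wheel. One vertical socket in it: round, 16 mm wide, 2 mm chamfer, 24 mm deep, 80 mm from the axis like the wheel's hole. Its place on this circle differs from case to case: it is under the hole at some wheel angle between 0.72 and 1.02 rad.
- wheel_hub (a point): point on the fixed vertical axis of the tension wheel, at the height of the wheel's upper face (z = 69 mm). The wheel is an aluminium disc, 208 mm across and 12 mm thick (z = 57 to 69 mm; 3 mm gap over the drum), with a round hub boss 44 mm across and 18 mm high on it.
- wheel_hole (a point): centre of the mouth, in the upper face, of the only through hole of the wheel: round, 15 mm wide with a 2 mm chamfer, 80 mm from the wheel's axis; turns with the wheel. At rest it is on the side towards the robot.
- wheel (a joint): wheel angle in rad: 0 at rest against its stop, growing counter-clockwise seen from above. A spring turns it back to 0: about 1.6 N at the hole to start it, 4.3 N at 0.87 rad. The hole is under the pointer at 0.87. More than 1.2 rad overstretches the belt.
- pointer (a point): tip of the small fixed steel pointer block that stands on the deck just outside the wheel's rim, 112 mm from the wheel's axis, tip at z = 69 mm. It shows the middle of the range in which the socket lies; the socket is at most 12 mm (0.15 rad) from it along the circle of the hole.
- rack: fixed dark steel pin rack, 50 (x) x 160 (y) x 60 mm high, origin at the centre of its underside; its top plate has two holes 20 mm wide at y = +45 and -45 mm; one pin hangs in each by its collar, the pins' axes parallel to the rack's.
- pin: steel locking pin, about 120 g, upright in the rack, collar on the rack's top. Origin at the centre of its lower end, z up along it: shank 12 mm across, 33 mm long, end chamfered; collar 28 mm across from 33 to 38 mm; square head 22 x 22 mm from 38 to 70 mm, faces along the pin's x and y. Shank end on the drum: collar 18 mm above the wheel; fully home: collar on the wheel.
- pin_tip (a point): centre of the lower end of the locking pin (the origin of pin).
- spare_pin: other pin in the rack, with a ball head 30 mm across and a thicker shank of 17 mm which does not fit; leave it. Origin at its lower end; 73 mm long.
- jar: bystander: glass jar with lid, 56 mm across, 75 mm high, origin under it.
- wrench: bystander: 160 mm wrench lying flat, along its x axis.
- brush: bystander: 170 mm brush lying flat, along its x axis.
- dish: bystander: white dish 80 mm across, 25 mm high, origin under it.
- dop0: bystander: small standing brass dop, 24 mm across, 58 mm high, origin under it.
- dop1: bystander: another brass dop, the same size.
There are look-alikes about, which are no part of the job. Leave any black or blue look-alike of the pin alone.

How it is judged (in metres and radians):
On the way, in this order (a step that is already met when the one before it is completed fails the run):
1. the locking pin is lifted out of the rack (height (world z) of pin_tip above 0.07 m), for 0.1 s.
2. the pin's end is in the hole of the wheel (horizontal distance between pin_tip and wheel_hole below 0.006 m and z of pin_tip in the frame of wheel_hole below -0.006 m), for 0.1 s.
3. the wheel is wound by more than 0.45 rad with the pin in its hole (all of step 2 and value of joint wheel above 0.45 rad), for 0.1 s.
At the end, for the whole second after the job is handed in: The pin stands in the wheel's hole (within 6 mm of its axis, upright within 0.15 rad), its end 30 mm or more below the wheel's upper face (fully home is 33 mm), so that it is in the socket and keeps the wheel locked at an angle between 0.6 and 1.15 rad; the pin is at rest (horizontal distance between pin_tip and wheel_hole below 0.006 m and z of pin_tip in the frame of wheel_hole below -0.03 m and angle between pin's own z axis and vertical below 0.15 rad and value of joint wheel between 0.6 and 1.15 rad and linear speed of pin below 0.02 m/s); the robot touches nothing.
It fails at once if the pin is forced: more than 40 N between the pin and the grinder (wheel, drum or deck) (contact force between pin and machine above 40 N).
It fails at once if the belt is overstretched: the wheel is wound beyond 1.2 rad (value of joint wheel above 1.2 rad).
It fails at once if another thing is displaced (spare pin by 20 mm, the rest by 30 mm) (distance of spare_pin from where it was at the start of the episode above 0.02 m or distance of any of jar, wrench, brush, dish, dop0, dop1 from where it was at the start of the episode above 0.03 m).
It also fails if it takes over 72 s, if anything falls off the work surface, if the arm or the gripper's body presses on something with over 40 N, if the wrist force passes 120 N, or if a joint passes its speed limit or range.

ROBOT

A 6-joint arm with a two-finger parallel gripper is mounted at the origin on the work surface. World frame = base frame: x ahead of the robot, y to its left, z up, the work surface at z = 0. Lengths are in m, angles in degrees, forces in N, time in s.
With the tool pointing down it reaches from about 0.3 to 0.75 m from the base axis. Payload 8.5 kg.
Tool frame: the origin (TCP) lies at the very end of the fingers, on their centre line; the grasp point (between the pads) lies 19 mm behind it (env.grip_depth is the z of the grasp point in the tool frame, in m); z points along the fingers, y is the direction in which the jaws open and shut (so a half turn about z gives the same grasp; the last joint's range is limited). The gripper opens to 85 mm and grips with 20 to 120 N. Pads are 22 mm wide; open, the fingers measure 114 mm over their backs; the gripper's body (76 mm by 85 mm) begins 54 mm behind the grasp point. The pads swing forward as they close: fully open they stand 13 mm farther back than shut.
Start: joints at [-84.586, 21.807, 74.336, -0, 83.858, -12.336], TCP at [0.168, -0.524, 0.231] pointing down, gripper open.
Joint ranges: [-178.18, 178.18], [-50.72, 133.34], [12.68, 142.11], [-81.47, 261.47], [9.98, 163.14], [-165.26, 165.26]. Speed limits (degrees/s): [136.94, 136.94, 180, 180, 180, 180].

INTERFACE

Orientations are given as a 3x3 rotation matrix whose columns are the frame's x, y, z axes.
In Python, from rig import env gives the robot as it stands.
- The arm moves only by the tool apply_moves, never from a script. Its argument "plan" is a list of rows, each an object of numbers: "tx", "ty", "tz": the shift along the world's x, y, z in mm; "rx", "ry", "rz": the turn, a rotation vector about the world's x, y, z in rad; "jaw": the opening, from -1 (shut) to 1 (fully open). A call has 1 to 12 rows; each row is the pose to reach, as a shift and turn from the pose measured when the call began; what a row does not reach only later rows make up. A row lasts 1/10 s, in which the tool goes at most 50 mm and 8.59 degrees, less where a joint would pass 70% of its speed; a pose out of reach is approached as far as the arm can. A call with a gripper value outside its range is refused whole. The fingers move at their own pace and stop on an object; "grip_force" is the grip in N (left out, the last holds). Time passes only in rows, so rows that repeat a pose let the fingers close. It gives the time, the measured TCP pose, the force and the opening at its end, in the units of the state.
- env.observe(): the state, without advancing time (a new reading comes with each control period).
- env.get_image(name): name is "scene" or "top" or "wrist"; returns a dict with "image" (400x640x3 uint8, red, green, blue), "intrinsics" (3x3 intrinsics, pixels), "world_from_camera" (4x4, takes a point from camera to world coordinates). Camera axes: x right, y up, looking along -z (the intrinsics and any distortion apply to the point x, -y, -z); pixel columns grow to the right and rows downward; lengths in m; the calibration is good to about 2 mm. A picture is of the moment at which its call begins. There is no depth.
- env.close_job(): hands the job in, once; it reports no verdict.
The state is a dict: "time_s": time; "q": joint angles; "qvel": joint speeds; "joint_efforts": joint torques, N m; "position": TCP position; "tool_rot": TCP orientation; "ft_force": force on the tool from outside, world axes, zero at the start; "wrist_torque": the same for the moment, N m; "grip_width": finger opening in m.
Only numpy, scipy, OpenCV 4.12 (cv2) and the standard library are available. Lean on these libraries where they do the work, as an engineer would, in place of code of your own. Each camera call takes 0.05 s, during which the arm holds its last target.

## Working session

There is one attempt and no reset: what is moved stays moved. The work goes in short steps, Python scripts to look and compute and a tool call to move; the robot and the scene stay as the last step left them, time stands still between calls to the robot, and variables do not carry over. Pictures are saved under pics/ and viewed, and the job is handed in when it is done.

Besides the shell and the picture viewer there is one more tool, called after "Request:" as name(argument=value, ...), one argument or row to a line, values as JSON. apply_moves: Moves the arm, as the interface text tells. Its arguments: {"type":"object","properties":{"plan":{"type":"array","items":{"type":"object","properties":{"tx":{"type":"number"},"ty":{"type":"number"},"tz":{"type":"number"},"rx":{"type":"number"},"ry":{"type":"number"},"rz":{"type":"number"},"jaw":{"type":"number"}}}},"grip_force":{"type":"number"}},"required":["plan"]}

```bash
ls; mkdir -p pics; cat > h.py <<'E'
import numpy as np,cv2
from rig import env
def snap(n,f):
    d=env.get_image(n); cv2.imwrite('pics/'+f+'.png',d['image'][:,:,::-1]); np.savez('pics/'+f+'.npz',K=d['intrinsics'],T=d['world_from_camera']); return d
def ray(f,u,v,z):
    d=np.load('pics/'+f+'.npz');K,T=d['K'],d['T']
    r=np.array([(u-K[0,2])/K[0,0],-(v-K[1,2])/K[1,1],-1]);r=T[:3,:3]@r;o=T[:3,3]
    return o+r*(z-o[2])/r[2]
def proj(f,p):
    d=np.load('pics/'+f+'.npz');K,T=d['K'],d['T']
    c=T[:3,:3].T@(np.array(p)-T[:3,3]);return K[0,2]+K[0,0]*c[0]/-c[2],K[1,2]-K[1,1]*c[1]/-c[2]
def crop(f,o,u,v,w,h,s):
    i=cv2.imread('pics/'+f+'.png')[v:v+h,u:u+w]; cv2.imwrite('pics/'+o+'.png',cv2.resize(i,None,fx=s,fy=s,interpolation=cv2.INTER_CUBIC))
E
python3 - <<'E'
from h import *
for n in('scene','top','wrist'):
    d=snap(n,n+'0');print(n,d['intrinsics'].tolist(),np.round(d['world_from_camera'],3).tolist(),d.keys())
s=env.observe();print(s)
E
```

```text
pics
scene [[493.95822336007035, 0.0, 322.2357053856548], [0.0, 493.95822336007035, 190.98111877422454], [0.0, 0.0, 1.0]] [[0.77, -0.36, 0.527, 1.121], [0.638, 0.42, -0.645, -0.881], [0.011, 0.833, 0.553, 0.708], [0.0, 0.0, 0.0, 1.0]] dict_keys(['image', 'intrinsics', 'world_from_camera'])
top [[509.9607196403271, 0.0, 327.0226652405049], [0.0, 509.9607196403271, 203.38074695881204], [0.0, 0.0, 1.0]] [[0.049, 0.977, -0.207, 0.353], [-0.999, 0.048, -0.008, -0.147], [0.003, 0.207, 0.978, 1.002], [0.0, 0.0, 0.0, 1.0]] dict_keys(['image', 'intrinsics', 'world_from_camera'])
wrist [[355.5475074531566, 0.0, 325.9910469697448], [0.0, 355.5475074531566, 199.30214232398058], [0.0, 0.0, 1.0]] [[0.305, 0.919, 0.248, 0.23], [-0.952, 0.295, 0.078, -0.505], [-0.001, -0.26, 0.966, 0.372], [0.0, 0.0, 0.0, 1.0]] dict_keys(['image', 'intrinsics', 'world_from_camera'])
{'time_s': 0.15, 'q': array([-8.45845042e+01,  2.18319865e+01,  7.43708865e+01, -2.62694098e-04,
        8.38584258e+01, -1.23343293e+01]), 'qvel': array([ 0.1255122 , -0.05798054, -0.18465253,  0.09107732,  0.07580672,
        0.06876233]), 'joint_efforts': array([ 2.24924792e-03, -4.48626137e+01, -2.31344229e+01, -2.12944719e-04,
        3.79187739e-03, -2.20229322e-05]), 'position': array([ 0.16766283, -0.52359521,  0.2308778 ]), 'tool_rot': array([[ 9.52396592e-01,  3.04861807e-01, -1.05509465e-04],
       [ 3.04861742e-01, -9.52396023e-01,  1.06465940e-03],
       [ 2.24087192e-04, -1.04614378e-03, -9.99999428e-01]]), 'ft_force': array([-0.34853624, -0.18465355,  0.22153217]), 'wrist_torque': array([-0.05169944,  0.02886705,  0.00903585]), 'grip_width': 0.08531961194364833}
```

View pics/scene0.png

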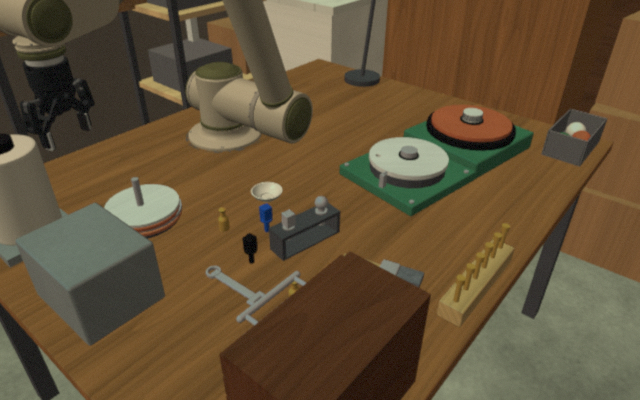

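View pics/top0.png

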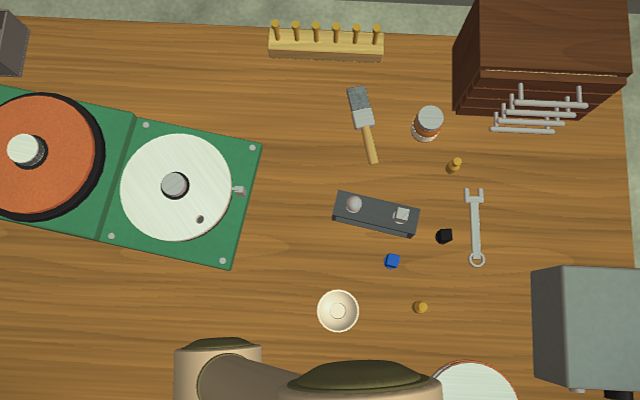

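View pics/wrist0.png

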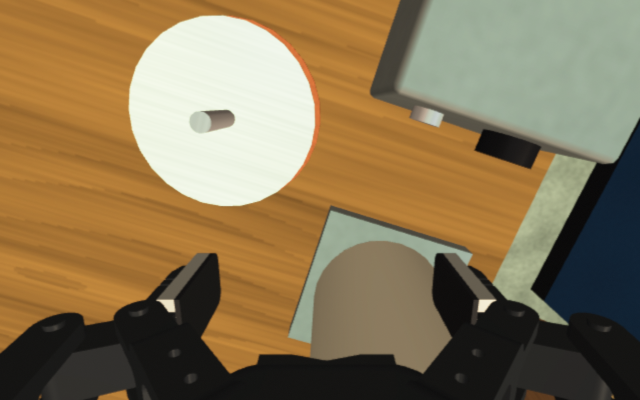

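The top view (up = +x, left = +y) shows the wheel at about (175,186), hole (200,219), pointer (238,190) and rack (375,213). There are four pin candidates:
- steel square head (402,214), in the rack
- ball-head spare (353,204)
- blue look-alike (392,261)
- black look-alike (444,236)

The steel square head in the rack fits the description. I'll check it in an enlarged crop.

```bash
python3 - <<'E'
from h import *
crop('top0','t_rack',320,175,140,100,5.6)
crop('top0','t_wheel',100,110,170,160,3.6)
crop('scene0','s_rack',240,180,120,90,6)
E
```

```text
(no output)
```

View pics/t_rack.png

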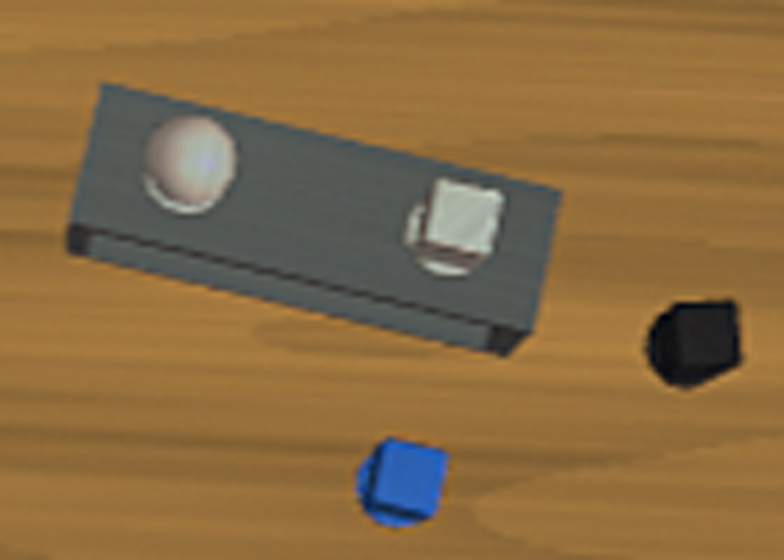

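View pics/t_wheel.png

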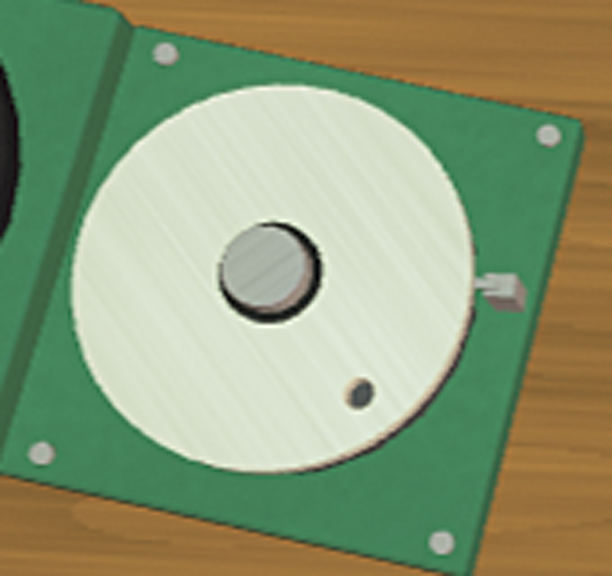

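View pics/s_rack.png

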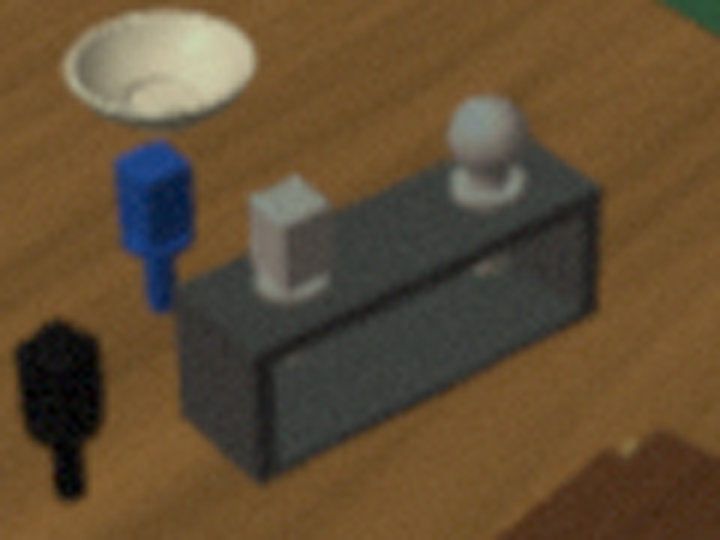

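```bash
python3 - <<'E'
from h import *
f=lambda c,z:ray('top0',320+(c[0]+.5)/5.6-.5,175+(c[1]+.5)/5.6-.5,z)
C=np.array([f(c,.06) for c in[(102,83),(563,190),(531,328),(67,228)]]);print(np.round(C,4))
print('center',C.mean(0),'lens',[np.linalg.norm(C[i]-C[i-1]) for i in range(4)])
y=(C[0]-C[1]);print('yaw rack of y axis',np.degrees(np.arctan2(y[1],y[0])), np.degrees(np.arctan2(*(C[3]-C[2])[[1,0]])))
H=np.array([f(c,.097) for c in[(438,178),(503,190),(493,257),(427,243)]]);print('head',H.mean(0),np.diff(H,axis=0),[np.linalg.norm(H[i]-H[i-1]) for i in range(4)])
print('ball',f((190,160),.085))
g=lambda c,z:ray('top0',100+(c[0]+.5)/3.6-.5,110+(c[1]+.5)/3.6-.5,z)
ex=[g(c,.069) for c in[(73,280),(475,280),(285,84),(265,472)]];print('rim',np.round(ex,4))
hub=g((263,266),.087);hole=g((360,394),.069);pt=g((475,282),.069)
print('hub',hub,'hole',hole,'pt',pt)
for p in(hole,pt):
  d=p-hub;print(np.hypot(*d[:2]),np.degrees(np.arctan2(d[1],d[0])))
E
```

```text
[[ 0.5799 -0.1584  0.06  ]
 [ 0.5506 -0.3149  0.06  ]
 [ 0.5031 -0.3048  0.06  ]
 [ 0.5294 -0.1488  0.06  ]]
center [ 0.54075354 -0.23173552  0.06      ] lens [np.float64(0.05141619250398119), np.float64(0.159307020585094), np.float64(0.04851013407829928), np.float64(0.15814694625316827)]
yaw rack of y axis 79.39654417394676 80.45509754692394
head [ 0.53239606 -0.27691011  0.097     ] [[-2.92407270e-03 -2.10729972e-02  1.11022302e-16]
 [-2.21498291e-02  2.87549470e-03  0.00000000e+00]
 [ 3.52971497e-03  2.13065164e-02  0.00000000e+00]] [np.float64(0.021767359849841707), np.float64(0.021274900996265254), np.float64(0.02233569788956558), np.float64(0.02159691018126755)]
ball [ 0.54934498 -0.18803934  0.085     ]
rim [[0.5613 0.2511 0.069 ]
 [0.5717 0.0415 0.069 ]
 [0.6742 0.1523 0.069 ]
 [0.4658 0.1398 0.069 ]]
hub [0.56947928 0.14710747 0.087     ] hole [0.50848972 0.09540217 0.069     ] pt [0.57063926 0.04140582 0.069     ]
0.07995726683771262 -139.70962389405466
0.1057080127651172 -89.37125683320596
```

Request:
apply_moves(
  plan=[
    {"tx": 60, "ty": 200, "rz": 1.1, "jaw": 0.1},
    {"tx": 60, "ty": 200, "rz": 1.1, "jaw": 0.1},
    {"tx": 60, "ty": 200, "rz": 1.1, "jaw": 0.1},
    {"tx": 60, "ty": 200, "rz": 1.1, "jaw": 0.1},
    {"tx": 365, "ty": 247, "tz": -30, "rz": 1.1, "jaw": 0.1},
    {"tx": 365, "ty": 247, "tz": -30, "rz": 1.1, "jaw": 0.1},
    {"tx": 365, "ty": 247, "tz": -30, "rz": 1.1, "jaw": 0.1},
    {"tx": 365, "ty": 247, "tz": -30, "rz": 1.1, "jaw": 0.1},
    {"tx": 365, "ty": 247, "tz": -30, "rz": 1.1, "jaw": 0.1},
    {"tx": 365, "ty": 247, "tz": -30, "rz": 1.1, "jaw": 0.1},
    {"tx": 365, "ty": 247, "tz": -30, "rz": 1.1, "jaw": 0.1},
    {"tx": 365, "ty": 247, "tz": -30, "rz": 1.1, "jaw": 0.1},
  ],
)

```text
validation failed for argument at $.pl...
```

```bash
python3 - <<'E'
from h import *
snap('wrist','w1');s=env.observe();print(s['time_s'],s['position'],s['tool_rot'],s['grip_width'],s['q'])
E
```

```text
0.2 [ 0.16765983 -0.52364368  0.23096068] [[ 9.52399065e-01  3.04854088e-01 -8.01178232e-05]
 [ 3.04854037e-01 -9.52398672e-01  8.86482497e-04]
 [ 1.93943705e-04 -8.68709342e-04 -9.99999604e-01]] 0.08556832096194454 [-8.45855426e+01  2.18285483e+01  7.43622861e+01  2.24034531e-04
  8.38601638e+01 -1.23349544e+01]
```

View pics/w1.png

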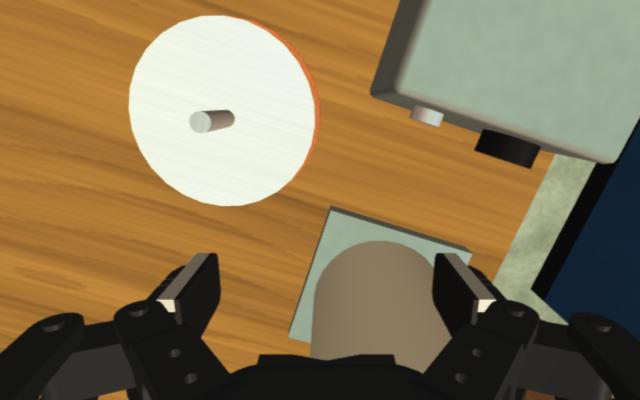

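The arm did not move, and the wrist view is unchanged. The validation message is cut off, so I'll try one row with every field given.

Request:
apply_moves(
  plan=[
    {"tx": 30, "ty": 40, "tz": 0, "rx": 0, "ry": 0, "rz": 0.14, "jaw": 0.1},
  ],
)

```text
time_s: 0.3
position: [0.1958, -0.4862, 0.23]
tool_rot: [[0.902, 0.432, -0.001], [0.432, -0.902, 0.0], [-0.001, -0.001, -1.0]]
ft_force: [1.4, -0.5, -0.1]
grip_width: 0.0731
```

Request:
apply_moves(
  plan=[
    {"tx": 30, "ty": 160, "tz": 0, "rx": 0, "ry": 0, "rz": 0.967, "jaw": 0.1},
    {"tx": 30, "ty": 160, "tz": 0, "rx": 0, "ry": 0, "rz": 0.967, "jaw": 0.1},
    {"tx": 30, "ty": 160, "tz": 0, "rx": 0, "ry": 0, "rz": 0.967, "jaw": 0.1},
    {"tx": 337, "ty": 209, "tz": -30, "rx": 0, "ry": 0, "rz": 0.967, "jaw": 0.1},
    {"tx": 337, "ty": 209, "tz": -30, "rx": 0, "ry": 0, "rz": 0.967, "jaw": 0.1},
    {"tx": 337, "ty": 209, "tz": -30, "rx": 0, "ry": 0, "rz": 0.967, "jaw": 0.1},
    {"tx": 337, "ty": 209, "tz": -30, "rx": 0, "ry": 0, "rz": 0.967, "jaw": 0.1},
    {"tx": 337, "ty": 209, "tz": -30, "rx": 0, "ry": 0, "rz": 0.967, "jaw": 0.1},
    {"tx": 337, "ty": 209, "tz": -30, "rx": 0, "ry": 0, "rz": 0.967, "jaw": 0.1},
    {"tx": 337, "ty": 209, "tz": -30, "rx": 0, "ry": 0, "rz": 0.967, "jaw": 0.1},
    {"tx": 337, "ty": 209, "tz": -30, "rx": 0, "ry": 0, "rz": 0.967, "jaw": 0.1},
  ],
)

```text
time_s: 1.4
position: [0.5343, -0.2762, 0.1988]
tool_rot: [[0.154, 0.988, -0.002], [0.988, -0.154, 0.0], [0.0, -0.002, -1.0]]
ft_force: [-0.2, 0.9, -0.0]
grip_width: 0.0469
```

```bash
python3 - <<'E'
from h import *
snap('wrist','w1');s=env.observe();print(s['time_s'],s['position'],s['tool_rot'],s['grip_width'],s['q'])
print(proj('w1',(0.533,-0.277,.097)))
E
```

```text
1.45 [ 0.53297238 -0.27677604  0.19924072] [[ 1.54800121e-01  9.87943909e-01 -1.93797207e-03]
 [ 9.87945798e-01 -1.54800125e-01  1.49047819e-04]
 [-1.52747435e-04 -1.93768399e-03 -9.99998111e-01]] 0.04686232601797515 [-3.86985723e+01  2.82712480e+01  6.89693048e+01 -6.32501018e-02
  8.28514498e+01 -2.97854382e+01]
(np.float64(324.06661757262003), np.float64(199.67830682713193))
```

View pics/w1.png

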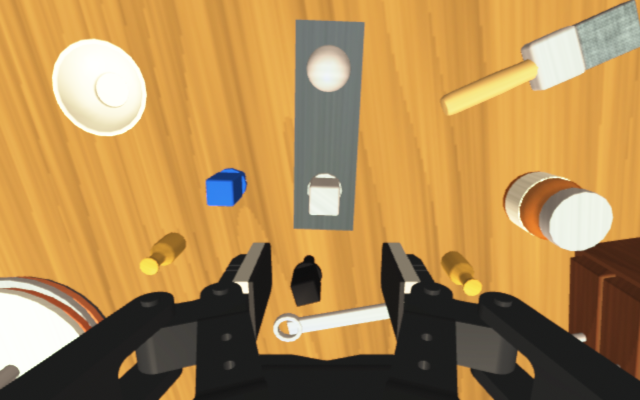

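The wrist view shows the rack at the centre, the steel square head at about (324,201) and the ball pin at (328,68). The blue and black look-alikes are clear of the fingers.

```bash
python3 - <<'E'
from h import *
crop('w1','w1c',280,160,90,80,8)
E
```

```text
(no output)
```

View pics/w1c.png

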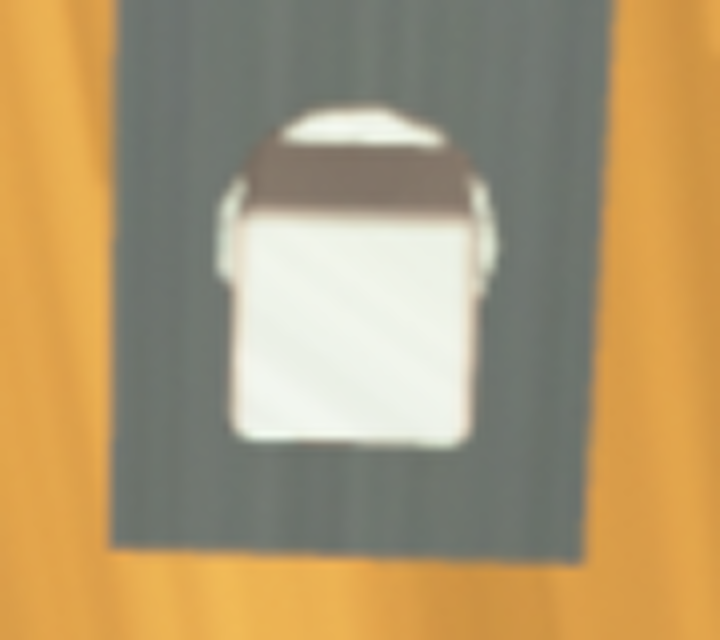

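```bash
python3 - <<'E'
from h import *
f=lambda c,z:ray('w1',280+(c[0]+.5)/8-.5,160+(c[1]+.5)/8-.5,z)
H=np.array([f(c,.097) for c in[(238,217),(474,216),(470,445),(234,441)]]);print(H.mean(0))
for i in range(4):
  d=H[i]-H[i-1];print(np.linalg.norm(d),np.degrees(np.arctan2(d[1],d[0])))
E
```

```text
[ 0.53267751 -0.27788448  0.097     ]
0.020621408835760763 79.50353675647447
0.020720298520342358 -8.534925210301525
0.02107692778892043 -99.23679808520141
0.021173084126112757 170.2038887719981
```

Request:
apply_moves(
  plan=[
    {"tx": 0, "ty": -1, "tz": -50, "rx": 0, "ry": 0, "rz": -0.01, "jaw": 0.1},
    {"tx": 0, "ty": -1, "tz": -90, "rx": 0, "ry": 0, "rz": -0.01, "jaw": 0.1},
    {"tx": 0, "ty": -1, "tz": -115, "rx": 0, "ry": 0, "rz": -0.01, "jaw": 0.1},
    {"tx": 0, "ty": -1, "tz": -130, "rx": 0, "ry": 0, "rz": -0.01, "jaw": 0.1},
    {"tx": 0, "ty": -1, "tz": -130, "rx": 0, "ry": 0, "rz": -0.01, "jaw": 0.1},
  ],
)

```text
time_s: 1.95
position: [0.5309, -0.2778, 0.0678]
tool_rot: [[0.166, 0.986, -0.005], [0.986, -0.166, 0.003], [0.002, -0.006, -1.0]]
ft_force: [-0.2, -0.7, -0.5]
grip_width: 0.0468
```

Request:
apply_moves(
  plan=[
    {"tx": 0, "ty": 0, "tz": 0, "rx": 0, "ry": 0, "rz": 0, "jaw": -0.6},
    {"tx": 0, "ty": 0, "tz": 0, "rx": 0, "ry": 0, "rz": 0, "jaw": -0.8},
    {"tx": 0, "ty": 0, "tz": 0, "rx": 0, "ry": 0, "rz": 0, "jaw": -1},
    {"tx": 0, "ty": 0, "tz": 0, "rx": 0, "ry": 0, "rz": 0, "jaw": -1},
    {"tx": 0, "ty": 0, "tz": 0, "rx": 0, "ry": 0, "rz": 0, "jaw": -1},
  ],
  grip_force=40,
)

```text
time_s: 2.45
position: [0.531, -0.2784, 0.0692]
tool_rot: [[0.166, 0.986, -0.004], [0.986, -0.166, 0.001], [0.0, -0.004, -1.0]]
ft_force: [-2.9, -1.8, 6.5]
grip_width: 0.0213
```

Request:
apply_moves(
  plan=[
    {"tx": 0, "ty": 0, "tz": 10, "rx": 0, "ry": 0, "rz": 0, "jaw": -1},
    {"tx": 0, "ty": 0, "tz": 30, "rx": 0, "ry": 0, "rz": 0, "jaw": -1},
    {"tx": 0, "ty": 0, "tz": 70, "rx": 0, "ry": 0, "rz": 0, "jaw": -1},
    {"tx": 0, "ty": 0, "tz": 110, "rx": 0, "ry": 0, "rz": 0, "jaw": -1},
    {"tx": 0, "ty": 0, "tz": 120, "rx": 0, "ry": 0, "rz": 0, "jaw": -1},
    {"tx": 0, "ty": 0, "tz": 120, "rx": 0, "ry": 0, "rz": 0, "jaw": -1},
  ],
)

```text
time_s: 3.05
position: [0.5315, -0.2786, 0.1912]
tool_rot: [[0.166, 0.986, -0.001], [0.986, -0.166, -0.002], [-0.002, -0.001, -1.0]]
ft_force: [-0.0, -0.8, -1.7]
grip_width: 0.0214
```

```bash
python3 - <<'E'
from h import *
snap('wrist','w2');snap('scene','s2');s=env.observe();print(s['time_s'],s['position'],s['grip_width'],s['ft_force'])
crop('s2','s2c',220,120,160,140,4)
E
```

```text
3.15 [ 0.53055647 -0.2779738   0.18805559] 0.02137390443133579 [-0.18417254 -0.23813468 -2.33349426]
```

View pics/w2.png

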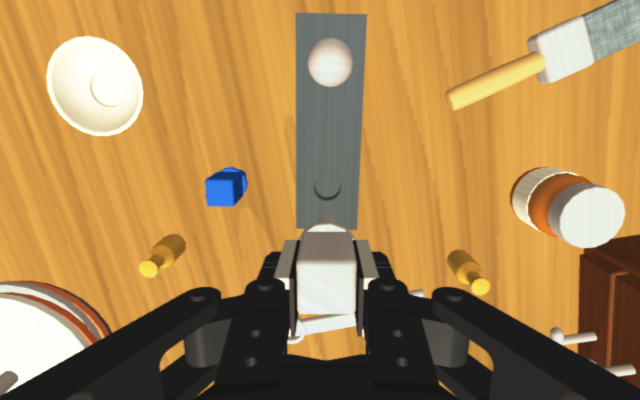

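View pics/s2c.png

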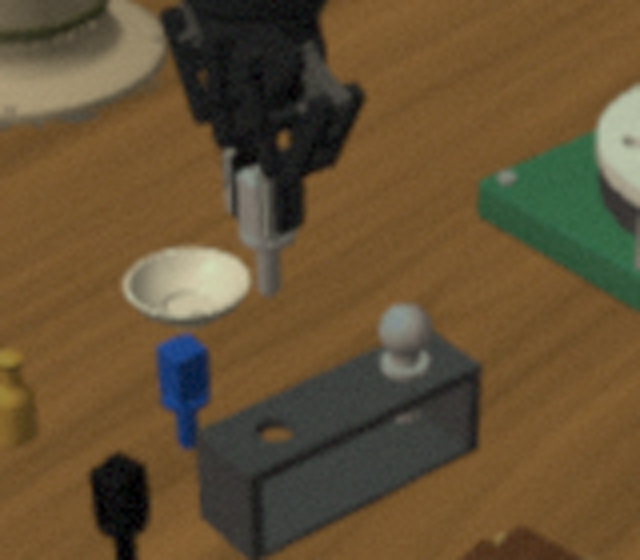

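Request:
apply_moves(
  plan=[
    {"tx": -22, "ty": 373, "tz": 0, "rx": 0, "ry": 0, "rz": 0, "jaw": -1},
    {"tx": -22, "ty": 373, "tz": 0, "rx": 0, "ry": 0, "rz": 0, "jaw": -1},
    {"tx": -22, "ty": 373, "tz": 0, "rx": 0, "ry": 0, "rz": 0, "jaw": -1},
    {"tx": -22, "ty": 373, "tz": 0, "rx": 0, "ry": 0, "rz": 0, "jaw": -1},
    {"tx": -22, "ty": 373, "tz": 0, "rx": 0, "ry": 0, "rz": 0, "jaw": -1},
    {"tx": -22, "ty": 373, "tz": 0, "rx": 0, "ry": 0, "rz": 0, "jaw": -1},
    {"tx": -22, "ty": 373, "tz": 0, "rx": 0, "ry": 0, "rz": 0, "jaw": -1},
    {"tx": -22, "ty": 373, "tz": 0, "rx": 0, "ry": 0, "rz": 0, "jaw": -1},
    {"tx": -22, "ty": 373, "tz": -30, "rx": 0, "ry": 0, "rz": 0, "jaw": -1},
    {"tx": -22, "ty": 373, "tz": -30, "rx": 0, "ry": 0, "rz": 0, "jaw": -1},
    {"tx": -22, "ty": 373, "tz": -30, "rx": 0, "ry": 0, "rz": 0, "jaw": -1},
  ],
)

```text
time_s: 4.25
position: [0.5081, 0.0948, 0.1573]
tool_rot: [[0.166, 0.986, -0.009], [0.986, -0.166, 0.002], [0.001, -0.009, -1.0]]
ft_force: [-0.2, -0.4, -0.3]
grip_width: 0.0214
```

```bash
python3 - <<'E'
from h import *
snap('wrist','w3');snap('scene','s3');snap('top','t3')
for i in range(1):
  s=env.observe();print(s['time_s'],s['position'],s['tool_rot'].round(4).tolist(),s['grip_width'],s['ft_force'])
crop('s3','s3c',340,90,120,100,6)
p=s['position']
for n in('s3','t3'): print(n,proj(n,p+[0,0,-.0415]),proj(n,(0.509,.0952,.069)))
E
```

```text
4.4 [0.50899543 0.09442549 0.1587231 ] [[0.167, 0.9859, -0.0049], [0.9859, -0.167, 0.002], [0.0011, -0.0051, -1.0]] 0.021360642745053043 [ 0.08894675 -0.21109976 -0.63643934]
s3 (np.float64(378.2905955886927), np.float64(138.19052343859377)) (np.float64(377.1169266156232), np.float64(154.3655133617059))
t3 (np.float64(193.6070142324702), np.float64(213.99317956068936)) (np.float64(199.77507534310786), np.float64(218.8182656003494))
```

View pics/w3.png

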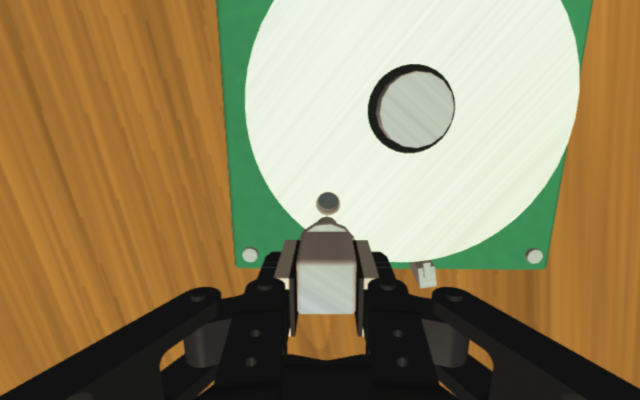

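View pics/s3c.png

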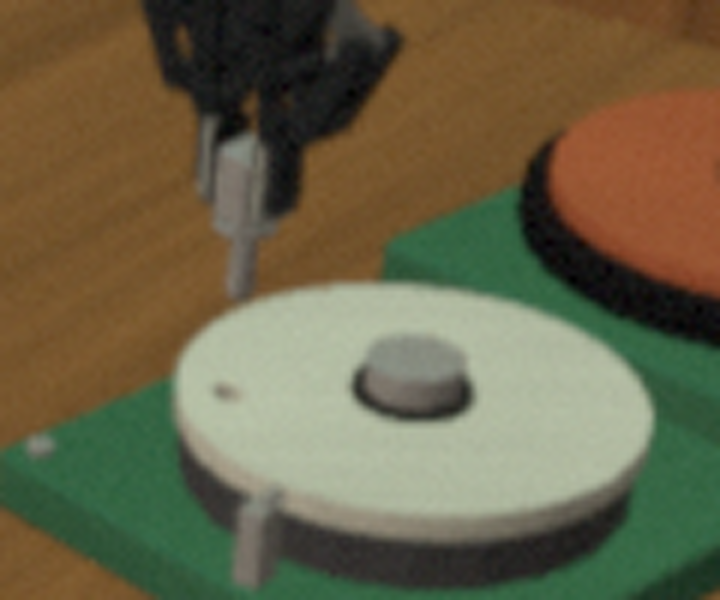

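View pics/t3.png

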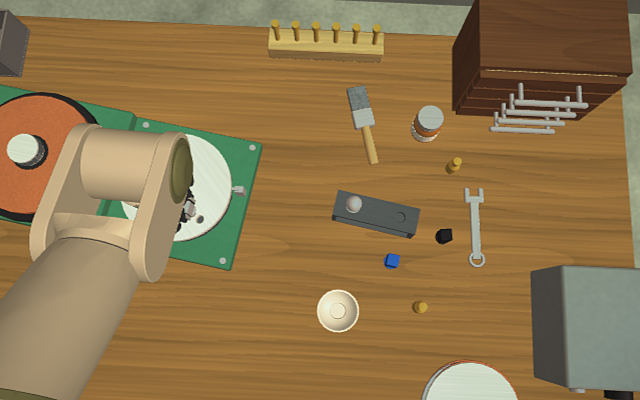

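```bash
python3 - <<'E'
from h import *
crop('w3','w3c',270,180,110,80,7)
E
```

```text
(no output)
```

View pics/w3c.png

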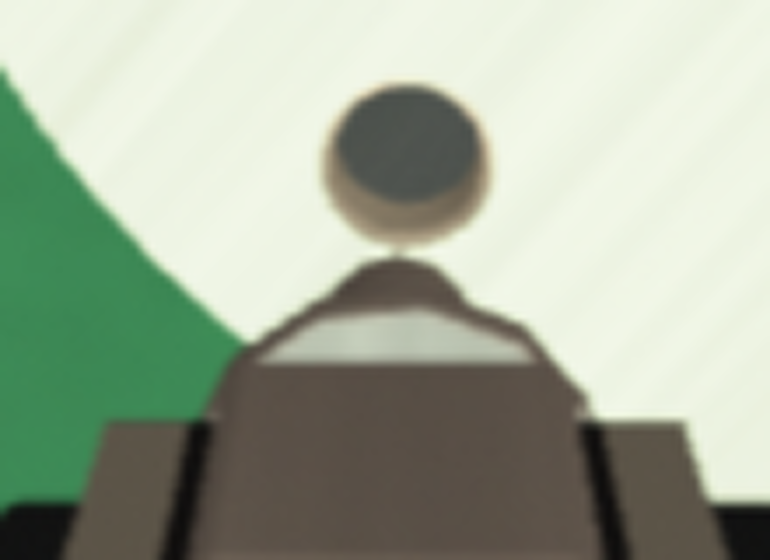

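```bash
python3 - <<'E'
from h import *
f=lambda c,z:ray('w3',270+(c[0]+.5)/7-.5,180+(c[1]+.5)/7-.5,z)
print('hole w3',f((406,163),.069), 'size',[np.linalg.norm(f(a,.069)-f(b,.069)) for a,b in[((321,163),(491,163)),((406,80),(406,247))]])
p=env.observe()['position'];print(p)
z=p[2]-.0415
for r,dz in((6,.0015),(5,0)):
  print(f((397,257),z+dz), 'minus r along tool x')
for c in(0,1): pass
R=env.observe()['tool_rot'];
for o in range(-6,7,2):
  q=p+R@[o/1e3,0,0];q[2]=z
  best=min((np.array(proj('w3',q+np.array([.0055*np.cos(a),.0055*np.sin(a),0.0007]))) for a in np.arange(0,6.28,.1)),key=lambda t:t[1])
  print(o,(best-[270,180]+.5)*7-.5)
E
```

```text
hole w3 [0.50883351 0.09514838 0.069     ] size [np.float64(0.016312380281578106), np.float64(0.0166435072516535)]
[0.50899543 0.09442549 0.1587231 ]
[0.50942984 0.10164724 0.1187231 ] minus r along tool x
[0.50933887 0.10117391 0.1172231 ] minus r along tool x
-6 [407.23320624 348.96868605]
-4 [407.29961825 324.42548682]
-2 [407.36639227 299.74850229]
0 [407.43353127 274.93663559]
2 [407.50103825 249.9887778 ]
4 [407.56891625 224.90380782]
6 [407.63716832 199.6805922 ]
```

Request:
apply_moves(
  plan=[
    {"tx": 0, "ty": -1, "tz": -20, "rx": 0, "ry": 0, "rz": 0, "jaw": -1},
    {"tx": 0, "ty": -1, "tz": -38, "rx": 0, "ry": 0, "rz": 0, "jaw": -1},
    {"tx": 0, "ty": -1, "tz": -44, "rx": 0, "ry": 0, "rz": 0, "jaw": -1},
    {"tx": 0, "ty": -1, "tz": -46, "rx": 0, "ry": 0, "rz": 0, "jaw": -1},
    {"tx": 0, "ty": -1, "tz": -48, "rx": 0, "ry": 0, "rz": 0, "jaw": -1},
    {"tx": 0, "ty": -1, "tz": -50, "rx": 0, "ry": 0, "rz": 0, "jaw": -1},
    {"tx": 0, "ty": -1, "tz": -50, "rx": 0, "ry": 0, "rz": 0, "jaw": -1},
  ],
)

```text
time_s: 5.1
position: [0.5092, 0.0934, 0.109]
tool_rot: [[0.167, 0.986, -0.004], [0.986, -0.167, 0.002], [0.001, -0.004, -1.0]]
ft_force: [0.4, 0.1, -1.2]
grip_width: 0.0212
```

Request:
apply_moves(
  plan=[
    {"tx": 0, "ty": 0, "tz": -2, "rx": 0, "ry": 0, "rz": 0, "jaw": -1},
    {"tx": 0, "ty": 0, "tz": -4, "rx": 0, "ry": 0, "rz": 0, "jaw": -1},
    {"tx": 0, "ty": 0, "tz": -6, "rx": 0, "ry": 0, "rz": 0, "jaw": -1},
    {"tx": 0, "ty": 0, "tz": -8, "rx": 0, "ry": 0, "rz": 0, "jaw": -1},
    {"tx": 0, "ty": 0, "tz": -8, "rx": 0, "ry": 0, "rz": 0, "jaw": -1},
    {"tx": 0, "ty": 0, "tz": -8, "rx": 0, "ry": 0, "rz": 0, "jaw": -1},
  ],
)

```text
time_s: 5.7
position: [0.5091, 0.0934, 0.101]
tool_rot: [[0.167, 0.986, -0.004], [0.986, -0.167, 0.002], [0.001, -0.005, -1.0]]
ft_force: [0.7, -0.4, -1.0]
grip_width: 0.0216
```

```bash
python3 - <<'E'
from h import *
snap('scene','s4')
s=env.observe();print(s['time_s'],s['position'],s['tool_rot'].round(4).tolist(),s['grip_width'],s['ft_force'])
crop('s4','s4c',340,90,120,100,6)
E
```

```text
5.75 [0.5091907  0.09342905 0.10105521] [[0.1671, 0.9859, -0.0042], [0.9859, -0.1671, 0.002], [0.0013, -0.0044, -1.0]] 0.02151563795233364 [ 0.53137622 -0.11663846 -0.08112231]
```

View pics/s4c.png

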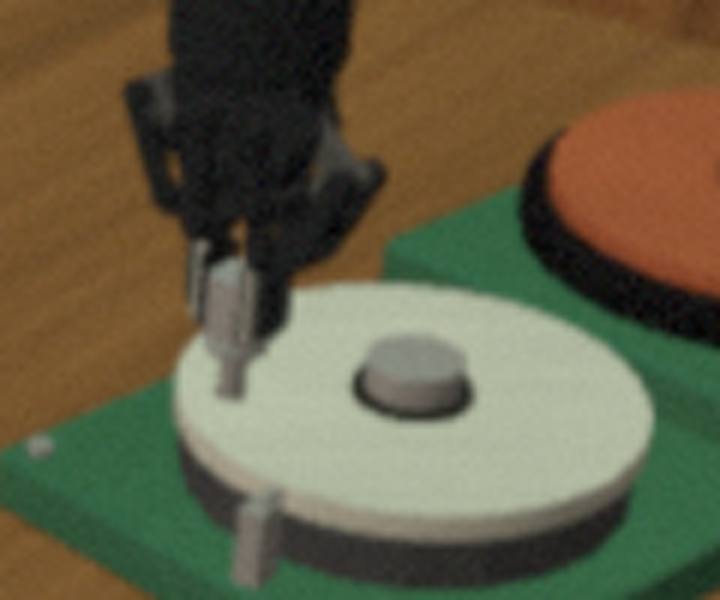

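Request:
apply_moves(
  plan=[
    {"tx": 2.7, "ty": -2.9, "tz": 0, "rx": 0, "ry": 0, "rz": 0, "jaw": -1},
    {"tx": 5.5, "ty": -5.9, "tz": 0, "rx": 0, "ry": 0, "rz": 0, "jaw": -1},
    {"tx": 8.5, "ty": -8.5, "tz": 0, "rx": 0, "ry": 0, "rz": 0, "jaw": -1},
    {"tx": 11.5, "ty": -11.1, "tz": 0, "rx": 0, "ry": 0, "rz": 0, "jaw": -1},
    {"tx": 14.7, "ty": -13.5, "tz": 0, "rx": 0, "ry": 0, "rz": 0, "jaw": -1},
    {"tx": 18, "ty": -15.8, "tz": 0, "rx": 0, "ry": 0, "rz": 0, "jaw": -1},
    {"tx": 18, "ty": -15.8, "tz": 0, "rx": 0, "ry": 0, "rz": 0, "jaw": -1},
  ],
)

```text
time_s: 6.45
position: [0.5276, 0.0774, 0.101]
tool_rot: [[0.167, 0.986, -0.004], [0.986, -0.167, 0.002], [0.002, -0.004, -1.0]]
ft_force: [0.3, 4.8, 0.3]
grip_width: 0.0212
```

Request:
apply_moves(
  plan=[
    {"tx": 4, "ty": -1, "tz": 0, "rx": 0, "ry": 0, "rz": 0, "jaw": -1},
    {"tx": 7.6, "ty": -2.6, "tz": 0, "rx": 0, "ry": 0, "rz": 0, "jaw": -1},
    {"tx": 11.2, "ty": -4.2, "tz": 0, "rx": 0, "ry": 0, "rz": 0, "jaw": -1},
    {"tx": 14.8, "ty": -5.8, "tz": 0, "rx": 0, "ry": 0, "rz": 0, "jaw": -1},
    {"tx": 18.5, "ty": -7, "tz": 0, "rx": 0, "ry": 0, "rz": 0, "jaw": -1},
    {"tx": 22.3, "ty": -8.2, "tz": 0, "rx": 0, "ry": 0, "rz": 0, "jaw": -1},
    {"tx": 22.3, "ty": -8.2, "tz": 0, "rx": 0, "ry": 0, "rz": 0, "jaw": -1},
  ],
)

```text
time_s: 7.15
position: [0.5503, 0.069, 0.1009]
tool_rot: [[0.167, 0.986, -0.004], [0.986, -0.167, 0.002], [0.001, -0.004, -1.0]]
ft_force: [-2.5, 1.4, -0.8]
grip_width: 0.0218
```

```bash
python3 - <<'E'
from h import *
snap('scene','s5');snap('wrist','w5');snap('top','t5')
s=env.observe();print(s['time_s'],s['position'],s['tool_rot'].round(4).tolist(),s['grip_width'],s['ft_force'])
crop('s5','s5c',340,90,120,100,6)
crop('w5','w5c',220,160,220,160,3.6)
E
```

```text
7.3 [0.54973691 0.0691304  0.10091092] [[0.1673, 0.9859, -0.0045], [0.9859, -0.1673, 0.0019], [0.0012, -0.0047, -1.0]] 0.021233024893286864 [-2.69387506  1.4385699  -1.79420465]
```

View pics/s5c.png

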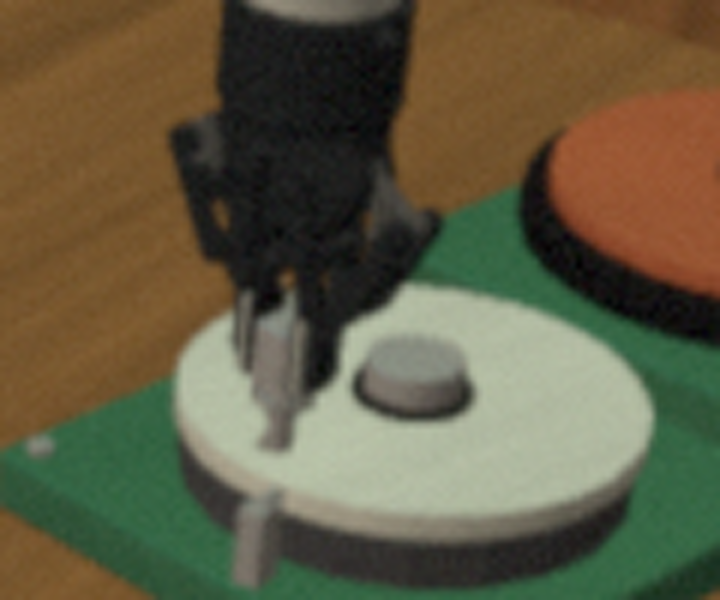

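View pics/w5c.png

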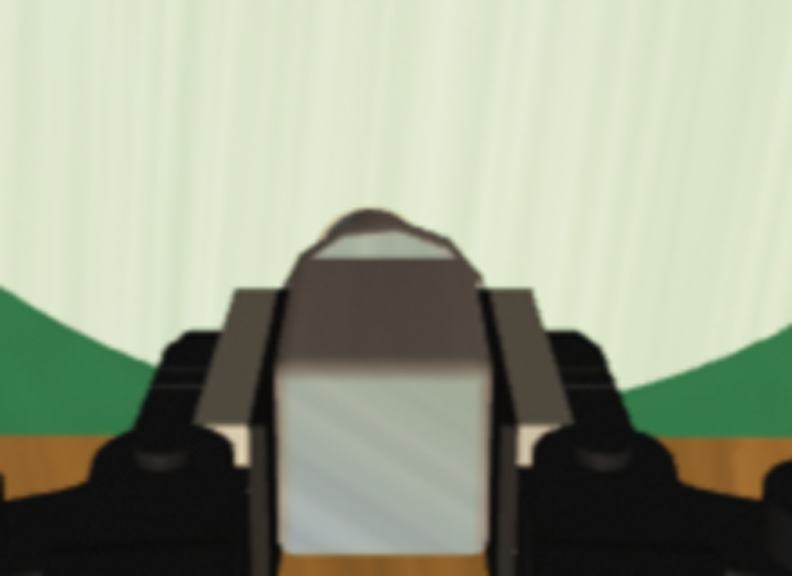

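Request:
apply_moves(
  plan=[
    {"tx": 0, "ty": 0, "tz": -2, "rx": 0, "ry": 0, "rz": 0, "jaw": -1},
    {"tx": 0, "ty": 0, "tz": -4, "rx": 0, "ry": 0, "rz": 0, "jaw": -1},
    {"tx": 0, "ty": 0, "tz": -5, "rx": 0, "ry": 0, "rz": 0, "jaw": -1},
    {"tx": 0, "ty": 0, "tz": -5.5, "rx": 0, "ry": 0, "rz": 0, "jaw": -1},
    {"tx": 0, "ty": 0, "tz": -5.5, "rx": 0, "ry": 0, "rz": 0, "jaw": -1},
  ],
)

```text
time_s: 7.8
position: [0.5498, 0.069, 0.0961]
tool_rot: [[0.167, 0.986, -0.004], [0.986, -0.167, 0.002], [0.001, -0.004, -1.0]]
ft_force: [-4.3, 1.4, 6.3]
grip_width: 0.0215
```

Request:
apply_moves(
  plan=[
    {"tx": 2, "ty": -0.5, "tz": -0.5, "rx": 0, "ry": 0, "rz": 0, "jaw": -1},
    {"tx": 3.9, "ty": -0.9, "tz": -0.5, "rx": 0, "ry": 0, "rz": 0, "jaw": -1},
    {"tx": 5.9, "ty": -1.3, "tz": -0.5, "rx": 0, "ry": 0, "rz": 0, "jaw": -1},
    {"tx": 7.9, "ty": -1.6, "tz": -0.5, "rx": 0, "ry": 0, "rz": 0, "jaw": -1},
    {"tx": 7.9, "ty": -1.6, "tz": -0.5, "rx": 0, "ry": 0, "rz": 0, "jaw": -1},
  ],
)

```text
time_s: 8.3
position: [0.557, 0.0679, 0.096]
tool_rot: [[0.167, 0.986, -0.005], [0.986, -0.167, 0.002], [0.001, -0.006, -1.0]]
ft_force: [-7.3, 2.7, 7.5]
grip_width: 0.0213
```

Request:
apply_moves(
  plan=[
    {"tx": 2, "ty": -0.3, "tz": -0.4, "rx": 0, "ry": 0, "rz": 0, "jaw": -1},
    {"tx": 4, "ty": -0.5, "tz": -0.4, "rx": 0, "ry": 0, "rz": 0, "jaw": -1},
    {"tx": 4, "ty": -0.5, "tz": -0.4, "rx": 0, "ry": 0, "rz": 0, "jaw": -1},
  ],
)

```text
time_s: 8.6
position: [0.5602, 0.0676, 0.0961]
tool_rot: [[0.167, 0.986, -0.007], [0.986, -0.167, 0.003], [0.001, -0.008, -1.0]]
ft_force: [-7.8, 1.9, 8.2]
grip_width: 0.0214
```

Request:
apply_moves(
  plan=[
    {"tx": 2, "ty": -0.2, "tz": -0.3, "rx": 0, "ry": 0, "rz": 0, "jaw": -1},
    {"tx": 4, "ty": -0.3, "tz": -0.3, "rx": 0, "ry": 0, "rz": 0, "jaw": -1},
    {"tx": 4, "ty": -0.3, "tz": -0.3, "rx": 0, "ry": 0, "rz": 0, "jaw": -1},
  ],
)

```text
time_s: 8.9
position: [0.5632, 0.0675, 0.0961]
tool_rot: [[0.167, 0.986, -0.01], [0.986, -0.167, 0.003], [0.001, -0.01, -1.0]]
ft_force: [-7.5, 1.8, 6.0]
grip_width: 0.0215
```

Request:
apply_moves(
  plan=[
    {"tx": 2, "ty": -0.1, "tz": -0.4, "rx": 0, "ry": -0.008, "rz": 0, "jaw": -1},
    {"tx": 4, "ty": -0.2, "tz": -0.4, "rx": 0, "ry": -0.008, "rz": 0, "jaw": -1},
    {"tx": 4, "ty": -0.2, "tz": -0.4, "rx": 0, "ry": -0.008, "rz": 0, "jaw": -1},
  ],
)

```text
time_s: 9.2
position: [0.566, 0.0674, 0.096]
tool_rot: [[0.166, 0.986, -0.005], [0.986, -0.166, 0.003], [0.002, -0.005, -1.0]]
ft_force: [-8.4, 1.3, 8.0]
grip_width: 0.0215
```

Request:
apply_moves(
  plan=[
    {"tx": 2.5, "ty": 0, "tz": -0.4, "rx": 0, "ry": -0.006, "rz": 0, "jaw": -1},
    {"tx": 4.5, "ty": 0, "tz": -0.4, "rx": 0, "ry": -0.006, "rz": 0, "jaw": -1},
    {"tx": 4.5, "ty": 0, "tz": -0.4, "rx": 0, "ry": -0.006, "rz": 0, "jaw": -1},
  ],
)

```text
time_s: 9.5
position: [0.5695, 0.0673, 0.096]
tool_rot: [[0.166, 0.986, -0.001], [0.986, -0.166, 0.002], [0.002, -0.001, -1.0]]
ft_force: [-7.5, 0.8, 8.2]
grip_width: 0.0213
```

Request:
apply_moves(
  plan=[
    {"tx": 2.5, "ty": 0.1, "tz": -0.4, "rx": 0, "ry": -0.002, "rz": 0, "jaw": -1},
    {"tx": 4.5, "ty": 0.2, "tz": -0.4, "rx": 0, "ry": -0.002, "rz": 0, "jaw": -1},
    {"tx": 4.5, "ty": 0.2, "tz": -0.4, "rx": 0, "ry": -0.002, "rz": 0, "jaw": -1},
  ],
)

```text
time_s: 9.8
position: [0.5737, 0.0673, 0.0955]
tool_rot: [[0.166, 0.986, 0.0], [0.986, -0.166, 0.002], [0.002, -0.0, -1.0]]
ft_force: [-4.7, -0.5, 1.5]
grip_width: 0.0215
```

The downward force fell from 8 N to 1.5 N and z dropped, so the pin is at the edge of the socket. I'll lower it gently here.

Request:
apply_moves(
  plan=[
    {"tx": 0.7, "ty": 0.1, "tz": -0.7, "rx": 0, "ry": 0, "rz": 0, "jaw": -1},
    {"tx": 1.2, "ty": 0.1, "tz": -1.2, "rx": 0, "ry": 0, "rz": 0, "jaw": -1},
    {"tx": 1.2, "ty": 0.1, "tz": -1.2, "rx": 0, "ry": 0, "rz": 0, "jaw": -1},
  ],
)

```text
time_s: 10.1
position: [0.5749, 0.0672, 0.0942]
tool_rot: [[0.166, 0.986, -0.0], [0.986, -0.166, 0.001], [0.001, -0.0, -1.0]]
ft_force: [-4.6, -0.6, 0.6]
grip_width: 0.0213
```

Request:
apply_moves(
  plan=[
    {"tx": 0.7, "ty": 0.1, "tz": -1, "rx": 0, "ry": 0, "rz": 0, "jaw": -1},
    {"tx": 0.7, "ty": 0.1, "tz": -2, "rx": 0, "ry": 0, "rz": 0, "jaw": -1},
    {"tx": 0.7, "ty": 0.1, "tz": -3, "rx": 0, "ry": 0, "rz": 0, "jaw": -1},
    {"tx": 0.7, "ty": 0.1, "tz": -3, "rx": 0, "ry": 0, "rz": 0, "jaw": -1},
  ],
)

```text
time_s: 10.5
position: [0.5756, 0.0673, 0.0909]
tool_rot: [[0.166, 0.986, -0.0], [0.986, -0.166, 0.001], [0.001, -0.001, -1.0]]
ft_force: [-3.6, -0.4, -0.3]
grip_width: 0.0214
```

Request:
apply_moves(
  plan=[
    {"tx": 0, "ty": 0, "tz": -2, "rx": 0, "ry": 0, "rz": 0, "jaw": -1},
    {"tx": 0, "ty": 0, "tz": -4, "rx": 0, "ry": 0, "rz": 0, "jaw": -1},
    {"tx": 0, "ty": 0, "tz": -6, "rx": 0, "ry": 0, "rz": 0, "jaw": -1},
    {"tx": 0, "ty": 0, "tz": -8, "rx": 0, "ry": 0, "rz": 0, "jaw": -1},
    {"tx": 0, "ty": 0, "tz": -8, "rx": 0, "ry": 0, "rz": 0, "jaw": -1},
  ],
)

```text
time_s: 11.0
position: [0.5754, 0.0673, 0.0825]
tool_rot: [[0.166, 0.986, -0.001], [0.986, -0.166, 0.001], [0.001, -0.001, -1.0]]
ft_force: [-3.3, -1.2, -2.2]
grip_width: 0.0213
```

Request:
apply_moves(
  plan=[
    {"tx": 0, "ty": 0, "tz": -1.5, "rx": 0, "ry": 0, "rz": 0, "jaw": -1},
    {"tx": 0, "ty": 0, "tz": -3, "rx": 0, "ry": 0, "rz": 0, "jaw": -1},
    {"tx": 0, "ty": 0, "tz": -4, "rx": 0, "ry": 0, "rz": 0, "jaw": -1},
    {"tx": 0, "ty": 0, "tz": -4.8, "rx": 0, "ry": 0, "rz": 0, "jaw": -1},
    {"tx": 0, "ty": 0, "tz": -4.8, "rx": 0, "ry": 0, "rz": 0, "jaw": -1},
  ],
)

```text
time_s: 11.5
position: [0.5756, 0.0673, 0.0781]
tool_rot: [[0.166, 0.986, -0.0], [0.986, -0.166, 0.001], [0.001, -0.0, -1.0]]
ft_force: [-4.1, -0.5, 4.5]
grip_width: 0.0213
```

Request:
apply_moves(
  plan=[
    {"tx": -0.5, "ty": 0, "tz": 0.3, "rx": 0, "ry": 0, "rz": 0, "jaw": -0.4},
    {"tx": -0.5, "ty": 0, "tz": 0.5, "rx": 0, "ry": 0, "rz": 0, "jaw": -0.2},
    {"tx": -0.5, "ty": 0, "tz": 0.5, "rx": 0, "ry": 0, "rz": 0, "jaw": -0.1},
    {"tx": -0.5, "ty": 0, "tz": 0.5, "rx": 0, "ry": 0, "rz": 0, "jaw": -0.1},
  ],
)

```text
time_s: 11.9
position: [0.5754, 0.0673, 0.0786]
tool_rot: [[0.166, 0.986, 0.001], [0.986, -0.166, 0.001], [0.001, 0.0, -1.0]]
ft_force: [0.5, 0.5, 0.1]
grip_width: 0.0387
```

```bash
python3 - <<'E'
from h import *
snap('scene','s6');snap('wrist','w6')
s=env.observe();print(s['time_s'],s['position'],s['grip_width'],s['ft_force'])
crop('s6','s6c',340,90,120,100,6)
E
```

```text
12.0 [0.57528984 0.06727713 0.07861865] 0.03874415512008844 [ 1.30528495 -0.24829086  0.28555954]
```

View pics/s6c.png

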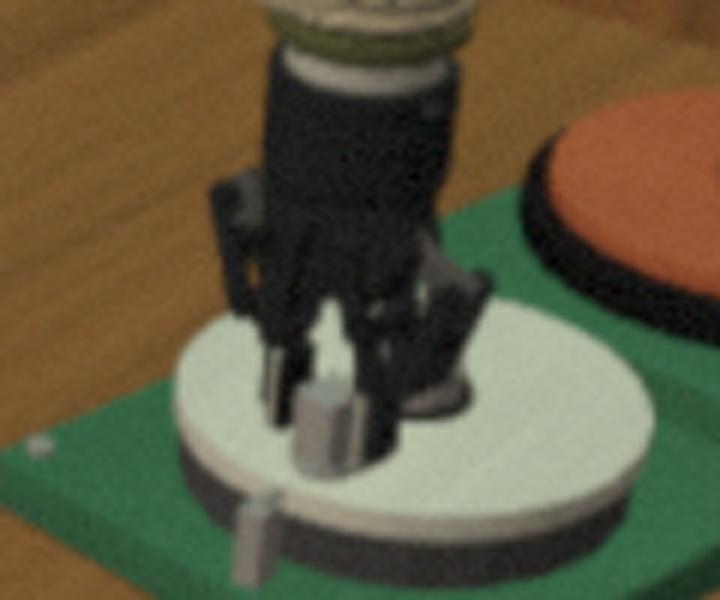

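View pics/w6.png

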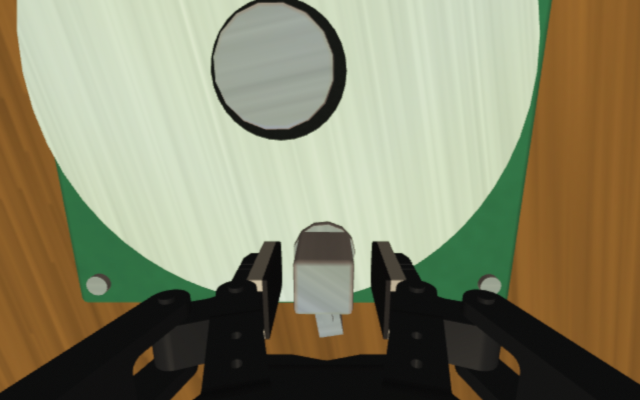

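The scene crop shows the pin with its collar on the wheel at crop (330,470). In the wrist view the head at (325,265) is free of both pads. I'll withdraw straight up.

Request:
apply_moves(
  plan=[
    {"tx": 0, "ty": 0, "tz": 15, "rx": 0, "ry": 0, "rz": 0, "jaw": -0.1},
    {"tx": 0, "ty": 0, "tz": 45, "rx": 0, "ry": 0, "rz": 0, "jaw": -0.1},
    {"tx": 0, "ty": 0, "tz": 90, "rx": 0, "ry": 0, "rz": 0, "jaw": -0.1},
    {"tx": 0, "ty": 0, "tz": 130, "rx": 0, "ry": 0, "rz": 0, "jaw": -0.1},
    {"tx": -60, "ty": -40, "tz": 150, "rx": 0, "ry": 0, "rz": 0, "jaw": -0.1},
    {"tx": -100, "ty": -80, "tz": 150, "rx": 0, "ry": 0, "rz": 0, "jaw": -0.1},
    {"tx": -140, "ty": -120, "tz": 150, "rx": 0, "ry": 0, "rz": 0, "jaw": -0.1},
    {"tx": -140, "ty": -160, "tz": 150, "rx": 0, "ry": 0, "rz": 0, "jaw": -0.1},
    {"tx": -140, "ty": -160, "tz": 150, "rx": 0, "ry": 0, "rz": 0, "jaw": -0.1},
    {"tx": -140, "ty": -160, "tz": 150, "rx": 0, "ry": 0, "rz": 0, "jaw": -0.1},
  ],
)

```text
time_s: 13.0
position: [0.4346, -0.0948, 0.2289]
tool_rot: [[0.17, 0.986, 0.001], [0.986, -0.17, 0.001], [0.001, 0.001, -1.0]]
ft_force: [0.1, -0.2, -0.4]
grip_width: 0.0385
```

```bash
python3 - <<'E'
from h import *
snap('scene','s7');snap('top','t7')
s=env.observe();print(s['time_s'],s['position'],s['grip_width'],s['ft_force'],s['qvel'])
crop('s7','s7c',340,90,120,100,6)
crop('t7','t7c',100,110,170,160,3.6)
E
```

```text
13.1 [ 0.43534919 -0.09275388  0.22870067] 0.03864361664193921 [ 0.29495459 -0.08227378  0.3555485 ] [ 1.79183127  0.46710787 -0.16411112  0.07453628  0.04102071  0.15991423]
```

View pics/s7c.png

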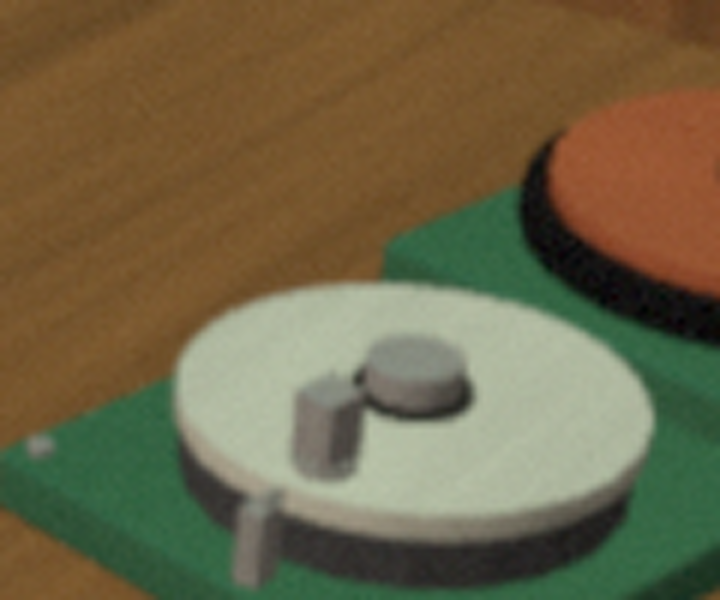

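View pics/t7.png

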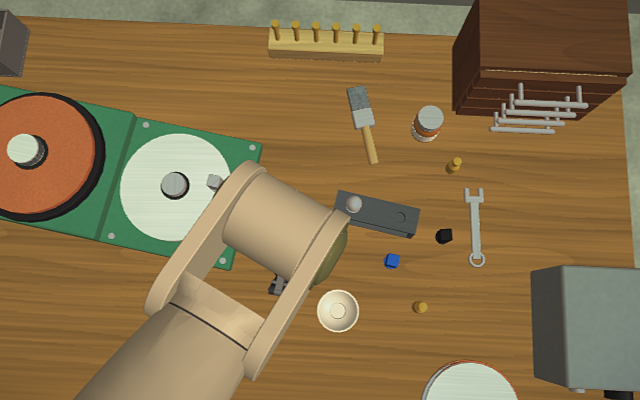

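View pics/t7c.png

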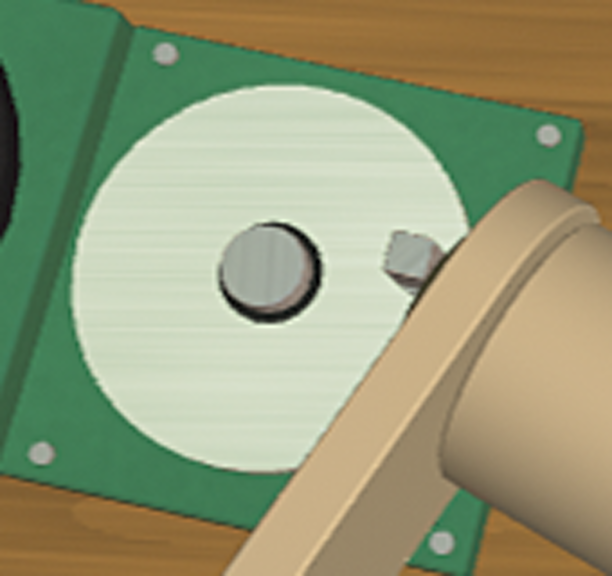

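```bash
python3 - <<'E'
from h import *
t=ray('t7',100+410/3.6,110+256/3.6,.106);print('head xy from top',t)
d=t[:2]-[.5697,.1467];print(np.hypot(*d),np.arctan2(d[1],d[0])+np.radians(139.7))
for z in(.069,.074,.106):
  u=proj('s7',(t[0],t[1],z));print(z,(u[0]-340)*6,(u[1]-90)*6)
s=env.observe();print(s['time_s'],s['qvel'])
E
```

```text
head xy from top [0.5731537  0.06705589 0.106     ]
0.07971895586615106 0.9107656067552592
0.069 310.63678073315236 459.5186842552297
0.074 311.68586959487516 449.32556368503015
0.106 318.5113157557846 383.00840200120325
13.1 [ 1.79183127  0.46710787 -0.16411112  0.07453628  0.04102071  0.15991423]
```

```bash
python3 - <<'E'
from h import *
crop('s7','s7d',380,145,40,35,16)
E
```

```text
(no output)
```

View pics/s7d.png

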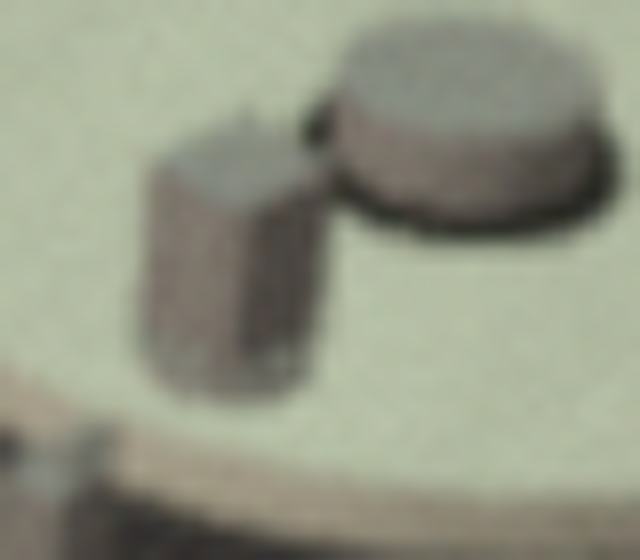

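The enlarged crop shows the pin upright with its collar on the wheel. The wheel angle is about 0.91 rad and the hole radius 79.7 mm. I'll let the arm settle, then hand in.

Request:
apply_moves(
  plan=[
    {"tx": 0, "ty": 0, "tz": 0, "rx": 0, "ry": 0, "rz": 0, "jaw": -0.1},
    {"tx": 0, "ty": 0, "tz": 0, "rx": 0, "ry": 0, "rz": 0, "jaw": -0.1},
  ],
)

```text
time_s: 13.3
position: [0.4357, -0.0919, 0.2286]
tool_rot: [[0.166, 0.986, 0.0], [0.986, -0.166, 0.002], [0.002, 0.0, -1.0]]
ft_force: [1.0, -0.8, -0.6]
grip_width: 0.0384
```

```bash
python3 - <<'E'
from h import *
print(env.close_job())
E
```

```text
the job is handed in; nothing more can be done
None
```

The belt is tensioned and locked: the pin is home in the socket with the wheel at about 0.91 rad. I handed the job in at about 13.3 s on the robot's clock; it gave no verdict.

**What I did:** I took the steel square-headed pin from the rack, put it in the wheel's hole and wound the wheel counter-clockwise. I then slid the pin along the drum under about 7 N until the upward force fell from 8 N to 1.5 N at the socket. From there I lowered it until the collar touched the wheel (about 5 N), opened the fingers and withdrew.

**Last checks:**
- **Pin:** it stands upright with its collar on the wheel, and its head is 79.7 mm from the wheel's axis (80 mm expected).
- **Wheel:** it stayed at about 0.91 rad after release, so it is locked.
- **Other things:** the bystanders, the spare pin and the look-alikes looked unmoved in the top picture.
- **Forces:** the largest reading at the end of any move was about 8 N per axis; I did not see the force during a move.

**Disagreements:**
- The scene camera is 1–2 pixels off from the top camera. The same offset was there earlier, so I put it down to calibration.
- The hole's mouth measured about 16.5 mm in the wrist picture, less than the 17–19 mm I expected.
- My first move call was refused because some fields were missing. The arm did not move.

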